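# Check a sight-glass cell in the bench light gauge

## Task

Press the spring plunger on top of the light gauge's lamp housing fully down to its stop to start the lamp, and let it spring back. Then pick up the glass cell by its two broad frosted faces only (fingers never on the clear end windows) and hold it upright and still in the light path, midway between lamp and sensor, so that the beam runs straight in through the middle of one clear window and out through the other, with the cell touching nothing but the gripper. Finish while still holding it there, and leave the other things on the bench where they are.

Things in the scene. Friction and masses are not known exactly. Their poses are not given: they have to be found in the camera images.
- gauge: Fixed bench light gauge: base 84 x 236 mm, top 15 mm high; two grey housings, tops 125 mm high: lamp (62 x 50 mm, centre y = -93 mm, slots in its -x side) and slimmer sensor (54 x 36 mm, centre y = +86 mm). Lens tubes 34 mm in diameter face across a 120 mm gap. Origin on the bench under mid-gap; y along the beam from lamp to sensor. May stand on the left or right of the bench.
- beam_mid (a point): Middle of the light path, on the beam axis half way between the two lens tubes, 100 mm above the bench; axes as the gauge's (y along the beam). Room note: a mirror, papers and keys hang over the back of the bench (beyond x = 0.62 m, from 0.33 m up), so cross between left and right near the robot.
- plunger (a joint): Travel of the spring plunger, m: 0 up, 0.010 fully down at its stop. It needs 2 N to start and about 8 N at the stop, and springs back by itself.
- plunger_head (a point): Centre of the top of the plunger's black mushroom head (28 mm in diameter, 150 mm above the bench when up), on top of the lamp housing; it is pressed straight down.
- cell: Loose closed glass cell, 0.09 to 0.17 kg, upright on the bench, 28 (x) x 60 (y) x 77 mm high, black cap. Broad faces at x = +-14 mm (54 mm long in y, 75 mm high) are frosted: grip there. Narrow ends at y = +-30 mm are the clear windows, 20 mm wide, z = 6 to 62 mm, standing out 3 mm past the frosted faces' ends. Origin: centre of underside. Measured with its y along the gauge's y, either way round.
- cell_eye (a point): Centre of the cell's optical path, midway between the middles of the two windows, 34 mm above the cell's underside; it belongs on the beam at the middle of the gap.
- cell_side0: Frosted face of the cell on its -x side (a plate carried by the cell; same origin and axes as the cell).
- cell_side1: Frosted face of the cell on its +x side (same origin and axes as the cell).
- cell_window0: Clear end window of the cell on its -y side (same origin and axes as the cell); not to be touched.
- cell_window1: Clear end window of the cell on its +y side (same origin and axes as the cell); not to be touched.
- door_knob: Bystander: nickel door knob standing on its rose, 54 mm in diameter, 58 mm high.
- padlock: Bystander: laminated padlock lying flat, 67 x 44 x 17 mm.
- wax_block: Bystander: upright cream wax pot, 50 mm in diameter, 74 mm high.
Not all that is in view belongs to the job. What is meant by the cell is not green, and is the smaller of those in its own colour.

How it is judged:
On the way, in this order (a step that is already met when the one before it is completed fails the run):
1. the plunger is pressed fully down to its stop (past 8.5 of 10 mm) (value of joint plunger above 0.0085 m), for 0.1 s.
2. the plunger has sprung back and the cell is lifted clear of the bench, gripped on both frosted faces (value of joint plunger below 0.003 m and height (world z) of cell above 0.03 m and contact force between each of cell_side0, cell_side1 and the fingers above 0.5 N), for 0.2 s.
At the end, for the whole second after the job is handed in: Fingers press both frosted faces; cell still, upright and its window axis along the beam, each within 0.14 rad; optical centre within 6 mm of the beam sideways, 10 mm in height, 15 mm of mid-gap; underside over 40 mm above the bench; cell not touching the gauge; plunger up (under 3 mm) (x of cell_eye in the frame of beam_mid between -0.006 and 0.006 m and y of cell_eye in the frame of beam_mid between -0.015 and 0.015 m and z of cell_eye in the frame of beam_mid between -0.01 and 0.01 m and angle between the y axis of cell and the y axis of gauge, either way round below 0.14 rad and angle between cell's own z axis and vertical below 0.14 rad and height (world z) of cell above 0.04 m and linear speed of cell below 0.02 m/s and contact force between each of cell_side0, cell_side1 and the fingers above 0.5 N and contact force between cell and gauge below 0.1 N and value of joint plunger below 0.003 m); the arm keeps its last pose, push and grip.
It fails at once if the gripper or arm touches a clear window (contact force between any of cell_window0, cell_window1 and the fingers above 0.3 N or contact force between any of cell_window0, cell_window1 and the arm above 0.3 N).
It fails at once if the cell knocks against the gauge (contact force between cell and gauge above 1 N).
It fails at once if a bystander (door knob, padlock, wax pot) is moved by more than 25 mm (distance of any of door_knob, padlock, wax_block from where it was at the start of the episode above 0.025 m).
It also fails if it takes over 58 s, if anything falls off the work surface, if the arm or the gripper's body presses on something with over 40 N, if the wrist force passes 120 N, or if a joint passes its speed limit or range.

## Robot

A 7-joint arm with a two-finger parallel gripper is mounted at the origin on a cart in front of the work surface, level with it; the furniture and walls round the work are solid. World frame = base frame: x ahead of the robot, y to its left, z up, the work surface at z = 0. Lengths are in m, angles in rad, forces in N, time in s.
With the tool pointing down it reaches from about 0.4 to 0.875 m from the base axis. Payload 4.4 kg.
Tool frame: the origin (TCP) lies on the centre line of the jaws, within the pads' length; the fingertips stand 11 mm ahead of it and the grasp point (between the pads) lies 8 mm behind it; z points along the fingers, y is the direction in which the jaws open and shut (so a half turn about z gives the same grasp; the last joint's range is limited). The gripper opens to 85 mm and grips with 20 to 120 N. Pads are 22 mm wide; open, the fingers measure 114 mm over their backs; the gripper's body (76 mm by 85 mm) begins 54 mm behind the grasp point. The pads swing forward as they close: fully open they stand 13 mm farther back than shut.
Start: joints at [1.137, 0.628, 0.038, 1.517, -0.027, 0.996, -0.02], TCP at [0.234, -0.607, 0.242] pointing down, gripper open.
Joint ranges: [-3.06, 3.06], [-0.37, 2.12], [-1.25, 1.32], [0.18, 2.47], [-1.1, 4.24], [0.23, 1.98], [-2.94, 2.94]. Speed limits (rad/s): [2.57, 2.57, 3.14, 3.14, 3.14, 3.14, 3.14].

## Interface

Orientations are given as a 3x3 rotation matrix whose columns are the frame's x, y, z axes.
In Python, from workcell import arm gives the robot as it stands.
- The arm moves only by the tool carry_out, never from a script. Its argument "increments" is one flat list of numbers, 7 for each row, row after row: the opening, from -1 (shut) to 1 (fully open), then the shift along the tool's x, y, z each as a share of 0.5 m, from -1 to 1, then the turn, a rotation vector about the tool's x, y, z each as a share of 45 degrees, from -1 to 1. A call has 1 to 5 rows; each row is the pose to reach, as a shift and turn from the pose commanded when the call began, along the tool's axes at that moment; what a row does not reach only later rows make up. A row lasts 1/10 s, in which the tool goes at most 50 mm and 8.59 degrees, less where a joint would pass 70% of its speed; a pose out of reach is approached as far as the arm can. A call with a number of a shift or a turn outside -1 to 1 is refused whole. A call with a gripper value outside its range is refused whole. The fingers move at their own pace and stop on an object; "force" is the grip in N (left out, the last holds). Time passes only in rows, so rows that repeat a pose let the fingers close. It gives the time, the measured TCP pose, the force and the opening at its end, in the units of the state.
- arm.get_state(): the state, without advancing time (a new reading comes with each control period).
- arm.capture(name): name is "side" or "top" or "wrist"; returns a dict with "frame" (384x512x3 uint8, red, green, blue), "camera_matrix" (3x3 intrinsics, pixels), "view" (4x4, takes a point from world to camera coordinates); the wrist camera has in their place "T_tool_cam" (4x4, takes a point from camera to tool coordinates, whose origin is the TCP and whose axes are the flange's). Camera axes: x right, y up, looking along -z (the intrinsics and any distortion apply to the point x, -y, -z); pixel columns grow to the right and rows downward; lengths in m; the calibration is good to about 2 mm. A picture is of the moment at which its call begins: read the wrist's pose just before it. There is no depth.
- arm.job_done(): hands the job in, once; it reports no verdict.
The state is a dict: "clock": time; "joint_positions": joint angles; "qd": joint speeds; "joint_torque": joint torques, N m; "eef_pos": TCP position; "tcp_rot": TCP orientation; "contact_force": force on the tool from outside, world axes, zero at the start; "wrist_torque": the same for the moment, N m; "finger_gap": opening from 0.0 (shut) to 1.0 (fully open).
Only numpy, scipy, OpenCV 4.12 (cv2) and the standard library are available. Lean on these libraries where they do the work, as an engineer would, in place of code of your own. Each camera call takes 0.05 s, during which the arm holds its last target.

## Working session

There is one attempt and no reset: what is moved stays moved. The work goes in short steps, Python scripts to look and compute and a tool call to move; the robot and the scene stay as the last step left them, time stands still between calls to the robot, and variables do not carry over. Pictures are saved under pics/ and viewed, and the job is handed in when it is done.

Besides the shell and the picture viewer there is one more tool, called after "Call:" in YAML: its name, and indented under it one key for each argument. carry_out: Moves the arm, as the interface text tells. Its arguments: {"type":"object","properties":{"increments":{"type":"array"},"force":{"type":"number"}},"required":["increments"]}

```bash
mkdir -p pics; ls; python3 - <<'E'
from workcell import arm
import cv2,numpy as np
s=arm.get_state(); print({k:np.round(v,3).tolist() for k,v in s.items()})
for n in ["side","top","wrist"]:
    c=arm.capture(n); cv2.imwrite(f"pics/{n}0.png",c["frame"][:,:,::-1])
    print(n,np.round(c["camera_matrix"],1).tolist(),np.round(c.get("view",c.get("T_tool_cam")),4).tolist(),c.keys())
    np.savez(f"{n}0.npz",K=c["camera_matrix"],V=c.get("view",c.get("T_tool_cam")))
E
```

```text
pics
{'clock': 0.0, 'joint_positions': [1.137, 0.629, 0.038, 1.518, -0.027, 0.996, -0.02], 'qd': [0.0, 0.001, -0.0, 0.001, 0.001, 0.001, -0.0], 'joint_torque': [-0.001, -56.341, 1.226, -19.345, 0.011, 0.01, 0.0], 'eef_pos': [0.234, -0.606, 0.241], 'tcp_rot': [[0.933, 0.36, -0.001], [0.36, -0.933, 0.002], [-0.0, -0.002, -1.0]], 'contact_force': [1.058, 0.667, -0.552], 'wrist_torque': [0.03, 0.027, -0.035], 'finger_gap': 1.002}
side [[396.6, 0.0, 255.0], [0.0, 396.6, 198.8], [0.0, 0.0, 1.0]] [[-0.9287, -0.3705, -0.0162, 0.4395], [0.2315, -0.6132, 0.7552, -0.2394], [-0.2897, 0.6976, 0.6553, -1.0291], [0.0, 0.0, 0.0, 1.0]] dict_keys(['frame', 'camera_matrix', 'view'])
top [[466.0, 0.0, 257.4], [0.0, 466.0, 184.8], [0.0, 0.0, 1.0]] [[-0.0251, -0.9996, 0.0155, -0.0406], [0.9883, -0.0225, 0.1512, -0.4869], [-0.1507, 0.0191, 0.9884, -1.3215], [0.0, 0.0, 0.0, 1.0]] dict_keys(['frame', 'camera_matrix', 'view'])
wrist [[330.2, 0.0, 254.4], [0.0, 330.2, 194.4], [0.0, 0.0, 1.0]] [[0.0002, 0.9554, 0.2952, 0.0756], [1.0, -0.0, -0.0007, -0.0003], [-0.0007, 0.2952, -0.9554, -0.131], [0.0, 0.0, 0.0, 1.0]] dict_keys(['frame', 'camera_matrix', 'T_tool_cam'])
```

View pics/side0.png

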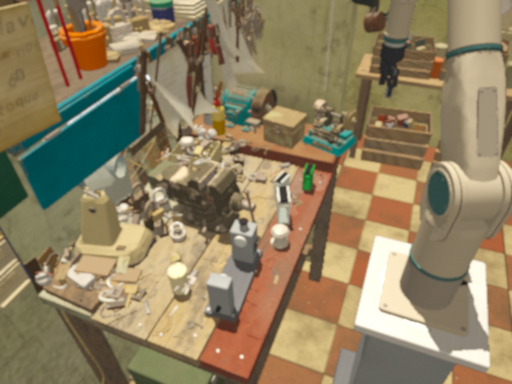

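View pics/top0.png

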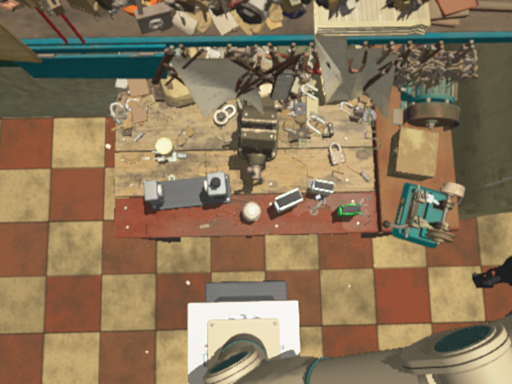

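View pics/wrist0.png

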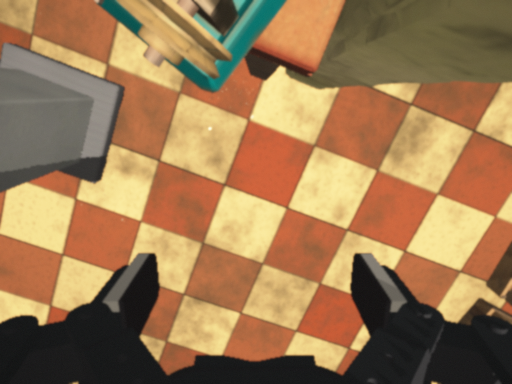

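```bash
python3 - <<'E'
import cv2
t=cv2.imread('pics/top0.png'); s=cv2.imread('pics/side0.png')
cv2.imwrite('pics/tcrop.png',cv2.resize(t[130:250,120:260],None,fx=5,fy=5,interpolation=cv2.INTER_CUBIC))
cv2.imwrite('pics/tcrop2.png',cv2.resize(t[135:245,235:385],None,fx=5,fy=5,interpolation=cv2.INTER_CUBIC))
cv2.imwrite('pics/scrop.png',cv2.resize(s[150:330,150:330],None,fx=3.3,fy=3.3,interpolation=cv2.INTER_CUBIC))
E
```

```text
(no output)
```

View pics/tcrop.png

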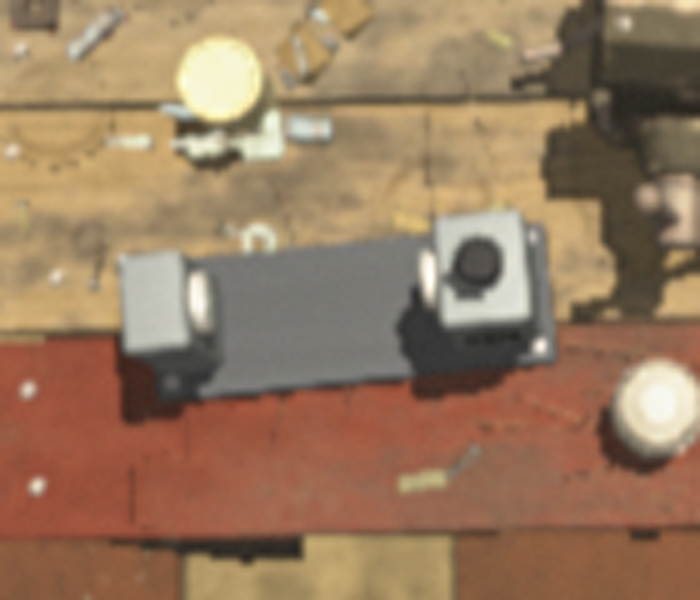

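View pics/tcrop2.png

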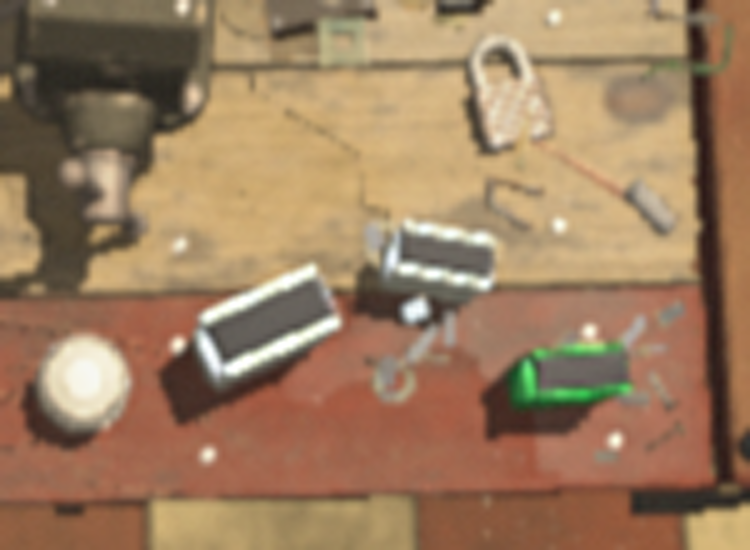

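View pics/scrop.png

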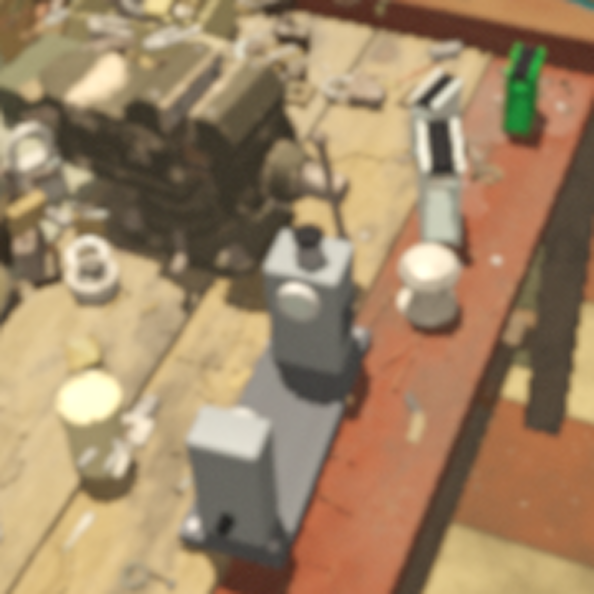

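```bash
cat > h.py <<'E'
import numpy as np
from scipy.optimize import least_squares
C={n:np.load(f'{n}0.npz') for n in('side','top')}
def proj(n,p,c=None):
    K,V=(C[n]['K'],C[n]['V']) if c is None else c
    q=(V@np.append(p,1))[:3]; return np.array([K[0,0]*q[0]/-q[2]+K[0,2], K[1,1]*-q[1]/-q[2]+K[1,2]])
def back(n,uv,z,c=None):
    K,V=(C[n]['K'],C[n]['V']) if c is None else c
    d=np.array([(uv[0]-K[0,2])/K[0,0],-(uv[1]-K[1,2])/K[1,1],-1]); R=V[:3,:3];o=-R.T@V[:3,3]; d=R.T@d
    return o+d*(z-o[2])/d[2]
def fit(obs,x0):
    # obs: (cam,uv,local p)
    def W(s,p): c,sn=np.cos(s[2]),np.sin(s[2]); return np.array([s[0]+c*p[0]-sn*p[1],s[1]+sn*p[0]+c*p[1],p[2]])
    f=lambda s:np.concatenate([proj(o[0],W(s,np.array(o[2])),o[3] if len(o)>3 else None)-o[1] for o in obs])
    r=least_squares(f,x0,loss='soft_l1'); return r.x,f(r.x).reshape(-1,2)
E
python3 - <<'E'
from h import *
T=lambda u,v:np.array([120+u/5,130+v/5]); T2=lambda u,v:np.array([235+u/5,135+v/5]); S=lambda u,v:np.array([150+u/3.3,150+v/3.3])
L=[(.031,-.068),(.031,-.118),(-.031,-.118),(-.031,-.068)]; Q=[(.027,.104),(.027,.068),(-.027,.068),(-.027,.104)]
ob=[]
for uv,l in zip([(432,217),(519,210),(532,322),(440,328)],L): ob.append(('top',T(*uv),(*l,.125)))
for uv,l in zip([(122,260),(184,252),(190,345),(125,355)],Q): ob.append(('top',T(*uv),(*l,.125)))
print(fit(ob,[.5,.2,0]))
ob2=[]
for uv,l in zip([(264,265),(287,232),(354,242),(337,282)],L): ob2.append(('side',S(*uv),(*l,.125)))
for uv,l in zip([(188,440),(207,405),(272,415),(268,458)],Q): ob2.append(('side',S(*uv),(*l,.125)))
print(fit(ob2,[.5,.2,0])); g,_=fit(ob+ob2,[.5,.2,0]);print('both',g)
print('plunger',back('top',T(478,260),.15),back('side',S(308,237),.15))
cap=[(405,222),(495,236),(492,282),(388,268)]
print('cell cap',[back('top',T2(*p),.077)[:2].round(3) for p in cap])
print('big',back('top',T2(270,320),.09),'green',back('top',T2(585,372),.08),'knob',back('top',T2(83,382),.055),'wax',back('top',T(220,78),.074),'lock',back('top',T2(512,100),.015))
print('small side top', back('side',S(437,92),.077))
E
```

```text
(array([0.47010509, 0.15336037, 0.08058878]), array([[-0.075617  ,  0.20211422],
       [ 0.76949179, -0.24918357],
       [ 0.34020791, -0.28611367],
       [ 0.3646122 ,  0.40628694],
       [-1.07990652, -0.54992861],
       [-0.22140731, -0.2965323 ],
       [ 0.04356344,  0.71468558],
       [-0.29823179,  0.08736878]]))
(array([0.46763371, 0.15594447, 0.09878548]), array([[-0.26119741,  0.87245235],
       [-1.22091926, -2.00428427],
       [ 0.67802631, -0.8127816 ],
       [ 0.52868158,  0.26530604],
       [ 0.06793969,  0.36780343],
       [-0.09852067, -1.1141234 ],
       [ 2.05455109,  0.75486042],
       [-1.76180936,  0.11580824]]))
both [0.46913974 0.15429463 0.08816908]
plunger [0.47866639 0.0612741  0.15      ] [0.47489548 0.07009077 0.15      ]
cell cap [array([ 0.491, -0.218]), array([ 0.482, -0.269]), array([ 0.456, -0.266]), array([ 0.465, -0.208])]
big [ 0.43562013 -0.13847337  0.09      ] green [ 0.40329533 -0.3154579   0.08      ] knob [ 0.40670743 -0.03349165  0.055     ] wax [0.59978646 0.21302214 0.074     ] lock [ 0.57414868 -0.29511523  0.015     ]
small side top [ 0.46809597 -0.22837446  0.077     ]
```

```bash
cat >> h.py <<'E'
from scipy.spatial.transform import Rotation as Ro
def down(yaw): # tool x at world yaw, z down
    c,s=np.cos(yaw),np.sin(yaw); return np.array([[c,s,0],[s,-c,0],[0,0,-1.]])
def inc(p,yaw,st):
    R=np.array(st['tcp_rot']); d=R.T@(np.array(p)-np.array(st['eef_pos']))/.5
    w=Ro.from_matrix(R.T@down(yaw)).as_rotvec()/np.deg2rad(45)
    return np.round(np.r_[d,w],4).tolist()
def wc(st,c):
    "K,V for wrist"
    T=np.eye(4);T[:3,:3]=st['tcp_rot'];T[:3,3]=st['eef_pos']
    return (c['camera_matrix'],np.linalg.inv(T@c['T_tool_cam']))
E
python3 - <<'E'
from h import *; from workcell import arm
s=arm.get_state(); print(inc([.234,-.607,.40],.37,s), inc([.34,-.33,.40],1.1,s))
E
```

```text
[0.0002, 0.0016, -0.3168, -0.0019, -0.0, -0.0028] [0.3972, -0.4392, -0.3161, -0.0018, -0.0007, -0.9323]
```

Call:
carry_out:
  increments: [-1, 0, 0, -0.32, 0, 0, 0, -1, 0, 0, -0.32, 0, 0, 0, -1, 0, 0, -0.32, 0, 0, 0, -1, 0.4, -0.44, -0.32, 0, 0, -0.93, -1, 0.4, -0.44, -0.32, 0, 0, -0.93]

```text
clock: 0.65
eef_pos: [0.27, -0.5138, 0.3971]
tcp_rot: [[0.783, 0.622, 0.002], [0.622, -0.783, -0.003], [-0.001, 0.004, -1.0]]
contact_force: [0.8, -0.4, -0.7]
finger_gap: 0.142
```

```bash
python3 - <<'E'
from h import *; from workcell import arm
s=arm.get_state(); print(s['clock'],s['eef_pos'],s['joint_positions'],s['contact_force'],inc([.36,-.24,.36],1.57,s))
E
```

```text
0.65 [ 0.26995952 -0.51379553  0.39706969] [ 1.06290746  0.39398854 -0.0371584   1.48625879  0.01543628  1.25782038
  0.12395485] [ 0.8192713  -0.35428847 -0.65532726] [0.4815, -0.3172, 0.0725, 0.0039, 0.0032, -1.1448]
```

```bash
python3 - <<'E'
from h import *; from workcell import arm
s=arm.get_state(); print(inc([.46,-.19,.34],1.57,s))
E
```

```text
[0.7004, -0.2714, 0.1125, 0.0039, 0.0032, -1.1448]
```

Call:
carry_out:
  increments: [-1, 0.7, -0.27, 0.05, 0, 0, -1, -1, 0.7, -0.27, 0.05, 0, 0, -1, -1, 0.7, -0.27, 0.11, 0, 0, -1, -1, 0.7, -0.27, 0.11, 0, 0, -1, -1, 0.7, -0.27, 0.11, 0, 0, -1]

```text
clock: 1.15
eef_pos: [0.3965, -0.2985, 0.3629]
tcp_rot: [[0.147, 0.989, 0.0], [0.989, -0.147, -0.0], [-0.0, 0.0, -1.0]]
contact_force: [0.7, -0.4, 0.5]
finger_gap: 0.002
```

```bash
python3 - <<'E'
from h import *; from workcell import arm
s=arm.get_state(); print(inc([.46,-.19,.34],1.57,s))
E
```

```text
[0.2333, 0.0938, 0.0457, 0.0003, 0.0005, -0.1862]
```

Call:
carry_out:
  increments: [-1, 0.23, 0.09, 0.045, 0, 0, -0.19, -1, 0.23, 0.09, 0.045, 0, 0, -0.19, -1, 0.23, 0.09, 0.045, 0, 0, -0.19, -1, 0.23, 0.09, 0.045, 0, 0, -0.19, -1, 0.23, 0.09, 0.045, 0, 0, -0.19]

```text
clock: 1.65
eef_pos: [0.4578, -0.1937, 0.3404]
tcp_rot: [[0.003, 1.0, -0.001], [1.0, -0.003, -0.0], [-0.0, -0.001, -1.0]]
contact_force: [0.3, -0.7, -0.7]
finger_gap: 0.006
```

```bash
cat > snap.py <<'E'
import sys,cv2,pickle
from h import *; from workcell import arm
s=arm.get_state(); c=arm.capture('wrist'); n=sys.argv[1]
cv2.imwrite(f'pics/{n}.png',c['frame'][:,:,::-1]); pickle.dump(wc(s,c),open(n+'.pkl','wb'))
print(s['clock'],s['eef_pos'],s['qd'].max() if hasattr(s['qd'],'max') else max(s['qd']))
E
python3 snap.py w1
```

```text
1.65 [ 0.45779102 -0.19371905  0.34035179] 0.031148407845007945
```

View pics/w1.png

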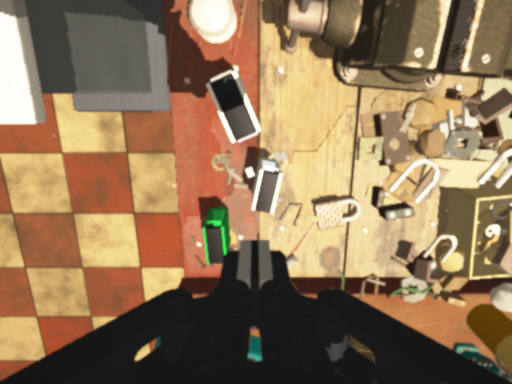

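```bash
python3 - <<'E'
import cv2
t=cv2.imread('pics/w1.png')
cv2.imwrite('pics/w1c.png',cv2.resize(t[55:275,190:350],None,fx=2.7,fy=2.7,interpolation=cv2.INTER_CUBIC))
cv2.imwrite('pics/w1d.png',cv2.resize(t[145:225,230:310],None,fx=7,fy=7,interpolation=cv2.INTER_CUBIC))
E
```

```text
(no output)
```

View pics/w1c.png

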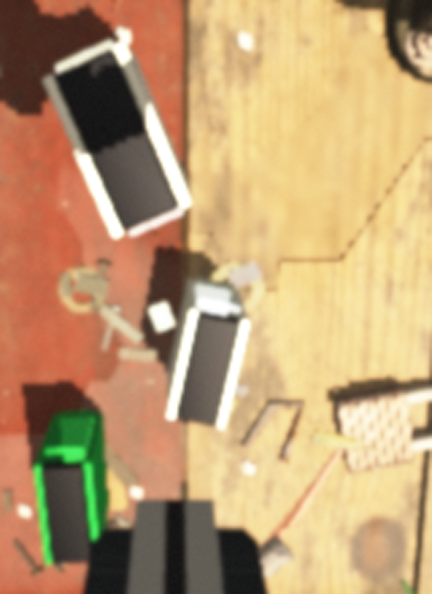

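View pics/w1d.png

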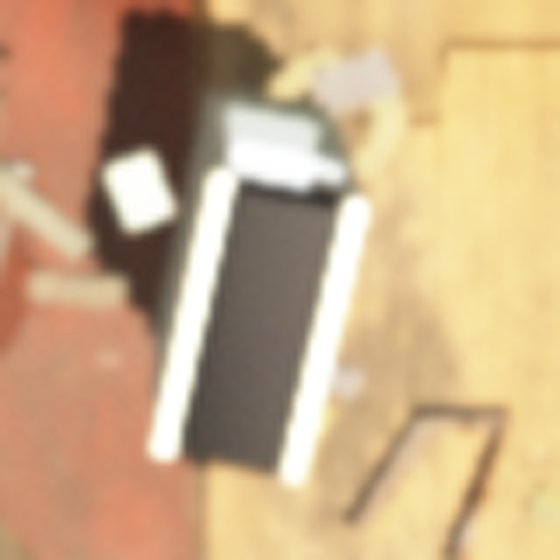

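```bash
python3 - <<'E'
from h import *; import pickle
c=pickle.load(open('w1.pkl','rb'))
U=lambda u,v:np.array([230+u/7,145+v/7])
P=[((205,163),(-.014,.027)),((373,193),(.014,.027)),((146,462),(-.014,-.027)),((308,487),(.014,-.027))]
print(fit([('w',U(*a),(*b,.075),c) for a,b in P],[.47,-.24,0]))
print([back('w',U(*a),.075,c)[:2].round(4) for a,b in P])
big=[(45,78),(125,40),(190,208),(120,238)]
print([back('w',(190+u/2.7,55+v/2.7),.09,c)[:2].round(3) for u,v in big])
E
```

```text
(array([ 0.47328037, -0.23774186, -0.18257118]), array([[ 0.49206842,  0.97786162],
       [-1.17058632,  0.66846325],
       [ 1.14114567, -1.01577975],
       [-0.46986907, -0.90248273]]))
[array([ 0.4638, -0.2074]), array([ 0.4934, -0.2129]), array([ 0.4531, -0.2631]), array([ 0.4828, -0.2681])]
[array([ 0.406, -0.109]), array([ 0.439, -0.095]), array([ 0.465, -0.162]), array([ 0.435, -0.174])]
```

```bash
python3 - <<'E'
from h import *; from workcell import arm
s=arm.get_state(); print(inc([.47,.12,.34],1.65,s))
E
```

```text
[0.6296, 0.0219, 0.0004, -0.0011, 0.001, -0.1073]
```

Call:
carry_out:
  increments: [-1, 0.63, 0.02, 0, 0, 0, -0.11, -1, 0.63, 0.02, 0, 0, 0, -0.11, -1, 0.63, 0.02, 0, 0, 0, -0.11, -1, 0.63, 0.02, 0, 0, 0, -0.11, -1, 0.63, 0.02, 0, 0, 0, -0.11]

```text
clock: 2.2
eef_pos: [0.4671, 0.0558, 0.341]
tcp_rot: [[-0.078, 0.997, 0.001], [0.997, 0.078, -0.001], [-0.001, 0.001, -1.0]]
contact_force: [1.5, 0.0, 0.8]
finger_gap: 0.0
```

Call:
carry_out:
  increments: [-1, 0.13, 0, 0, 0, 0, 0, -1, 0.13, 0, 0, 0, 0, 0, -1, 0.13, 0, 0, 0, 0, 0, -1, 0.13, 0, 0, 0, 0, 0]

```text
clock: 2.6
eef_pos: [0.462, 0.1187, 0.3405]
tcp_rot: [[-0.08, 0.997, 0.0], [0.997, 0.08, -0.002], [-0.002, -0.0, -1.0]]
contact_force: [0.6, -0.4, -0.4]
finger_gap: 0.001
```

```bash
python3 snap.py w2; python3 -c "
import cv2
t=cv2.imread('pics/w2.png')
cv2.imwrite('pics/w2c.png',cv2.resize(t,(800,600),interpolation=cv2.INTER_CUBIC))"
```

```text
2.6 [0.4620358  0.11873128 0.34052258] 0.021000839608600864
```

View pics/w2c.png

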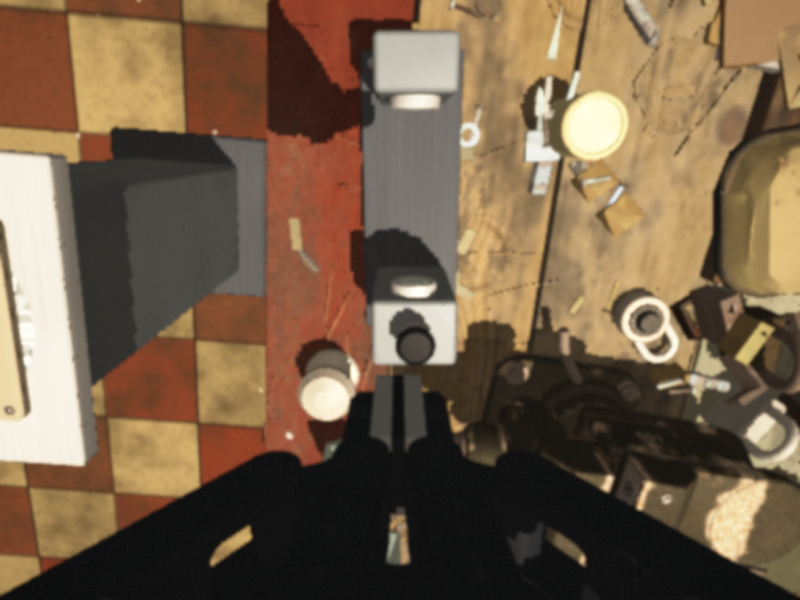

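```bash
python3 - <<'E'
from h import *; import pickle
c=pickle.load(open('w2.pkl','rb')); k=1.5625
P=[((374,301),(-.031,-.068)),((457,301),(.031,-.068)),((457,364),(.031,-.118)),((374,364),(-.031,-.118)),((375,31),(-.027,.104)),((459,31),(.027,.104))]
print(fit([('w',np.array(a)/k,(*b,.125),c) for a,b in P],[.47,.15,0]))
print(back('w',np.array((415,345))/k,.15,c))
from workcell import arm
s=arm.get_state(); print(inc([.477,.062,.20],1.655,s))
E
```

```text
(array([0.4717047 , 0.15719644, 0.08551703]), array([[-1.52783456,  0.51113878],
       [ 1.84936686,  0.20059038],
       [ 0.51360581,  1.7199104 ],
       [-0.63338494,  2.01292288],
       [-1.65404615, -1.15188578],
       [ 1.89521553, -1.49014278]]))
[0.47820705 0.06669829 0.15      ]
[-0.114, 0.0209, 0.2811, -0.0002, 0.002, -0.0072]
```

Call:
carry_out:
  increments: [-1, -0.11, 0.022, 0.28, 0, 0, 0, -1, -0.11, 0.022, 0.28, 0, 0, 0, -1, -0.11, 0.022, 0.28, 0, 0, 0, -1, -0.11, 0.022, 0.28, 0, 0, 0, -1, -0.11, 0.022, 0.28, 0, 0, 0]
  force: 40

```text
clock: 3.15
eef_pos: [0.4772, 0.066, 0.2009]
tcp_rot: [[-0.079, 0.997, -0.001], [0.997, 0.079, -0.0], [0.0, -0.001, -1.0]]
contact_force: [0.8, 0.9, 1.2]
finger_gap: -0.001
```

```bash
python3 snap.py w3; python3 - <<'E'
from h import *; from workcell import arm
s=arm.get_state(); print(s['eef_pos'],s['contact_force'],inc([.478,.064,.151],1.655,s))
E
```

```text
3.15 [0.47719926 0.06595976 0.20089865] -0.002350993796741625
[0.47821631 0.06729234 0.20218285] [0.54765658 0.63401525 1.42942733] [-0.0066, -0.0012, 0.1024, 0.003, -0.0009, -0.0038]
```

View pics/w3.png

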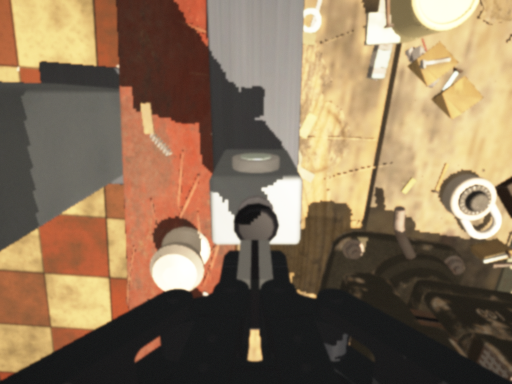

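Call:
carry_out:
  increments: [-1, -0.005, 0, 0.06, 0, 0, 0, -1, -0.005, 0, 0.075, 0, 0, 0, -1, -0.005, 0, 0.085, 0, 0, 0, -1, -0.005, 0, 0.092, 0, 0, 0, -1, -0.005, 0, 0.092, 0, 0, 0]

```text
clock: 3.7
eef_pos: [0.4778, 0.0652, 0.1556]
tcp_rot: [[-0.083, 0.997, 0.002], [0.997, 0.083, 0.0], [0.0, 0.002, -1.0]]
contact_force: [-2.6, -0.6, 6.3]
finger_gap: 0.002
```

Call:
carry_out:
  increments: [-1, 0, 0, 0.008, 0, 0, 0, -1, 0, 0, 0.012, 0, 0, 0, -1, 0, 0, 0.012, 0, 0, 0, -1, 0, 0, 0.012, 0, 0, 0]

```text
clock: 4.1
eef_pos: [0.478, 0.0652, 0.1513]
tcp_rot: [[-0.083, 0.997, 0.003], [0.997, 0.083, -0.0], [-0.001, 0.003, -1.0]]
contact_force: [-5.2, -1.1, 22.8]
finger_gap: -0.003
```

Call:
carry_out:
  increments: [-1, 0, 0, 0.002, 0, 0, 0, -1, 0, 0, 0.002, 0, 0, 0, -1, 0, 0, -0.06, 0, 0, 0, -1, 0, 0, -0.16, 0, 0, 0, 1, 0, 0, -0.3, 0, 0, 0]

```text
clock: 4.6
eef_pos: [0.477, 0.065, 0.2806]
tcp_rot: [[-0.083, 0.997, -0.0], [0.997, 0.083, 0.001], [0.001, -0.0, -1.0]]
contact_force: [2.1, 0.4, 0.4]
finger_gap: 0.156
```

```bash
python3 - <<'E'
from h import *; from workcell import arm
s=arm.get_state(); print(s['eef_pos'],s['contact_force'],inc([.478,.064,.30],1.57-.183,s),inc([.473,-.238,.26],1.57-.183,s))
import cv2
c=arm.capture('side'); cv2.imwrite('pics/s1.png',cv2.resize(c['frame'][180:330,180:330,::-1],None,fx=4,fy=4,interpolation=cv2.INTER_CUBIC))
E
```

```text
[0.47701446 0.06497716 0.28063223] [2.09621515 0.43300454 0.35235926] [-0.0021, 0.0018, -0.0387, -0.0001, -0.0008, 0.3402] [-0.6032, -0.0585, 0.0409, -0.0001, -0.0008, 0.3402]
```

View pics/s1.png

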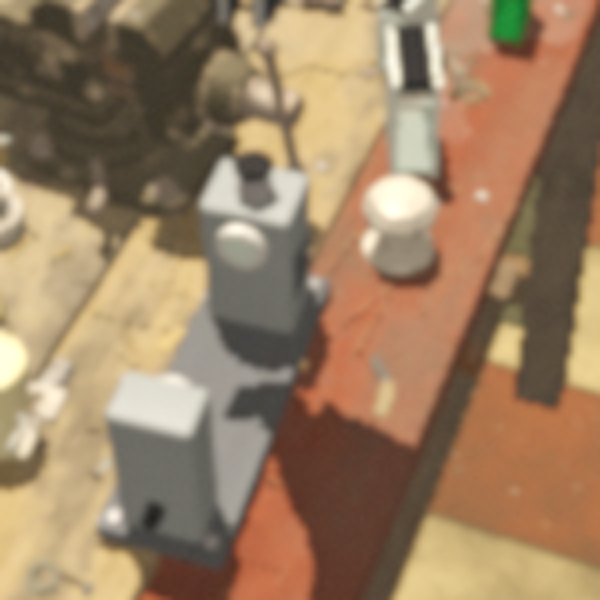

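Call:
carry_out:
  increments: [1, -0.6, -0.058, 0, 0, 0, 0.34, 1, -0.6, -0.058, 0, 0, 0, 0.34, 1, -0.6, -0.058, 0, 0, 0, 0.34, 1, -0.6, -0.058, 0, 0, 0, 0.34, 1, -0.6, -0.058, 0.04, 0, 0, 0.34]

```text
clock: 5.15
eef_pos: [0.4749, -0.1867, 0.2707]
tcp_rot: [[0.183, 0.983, 0.005], [0.983, -0.183, -0.002], [-0.001, 0.005, -1.0]]
contact_force: [1.4, 0.2, -0.2]
finger_gap: 1.001
```

Call:
carry_out:
  increments: [1, -0.1, -0.01, 0.02, 0, 0, 0, 1, -0.1, -0.01, 0.02, 0, 0, 0, 1, -0.1, -0.01, 0.02, 0, 0, 0]

```text
clock: 5.45
eef_pos: [0.4593, -0.2338, 0.259]
tcp_rot: [[0.187, 0.982, 0.0], [0.982, -0.187, 0.0], [0.0, 0.0, -1.0]]
contact_force: [1.3, 1.3, -0.2]
finger_gap: 0.996
```

```bash
python3 snap.py w4; python3 - <<'E'
from h import *; from workcell import arm
s=arm.get_state(); print(s['finger_gap'],inc([.473,-.238,.20],1.57-.183,s))
E
```

```text
5.45 [ 0.45933624 -0.23384709  0.25897921] 0.003495753144976005
1.0022470995253405 [-0.007, 0.0273, 0.1186, 0.0012, -0.001, -0.001]
```

View pics/w4.png

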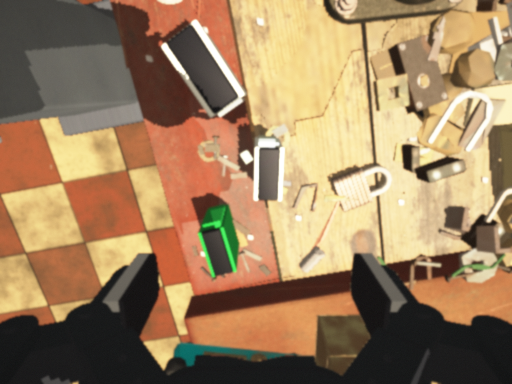

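```bash
python3 - <<'E'
import cv2
t=cv2.imread('pics/w4.png')
cv2.imwrite('pics/w4d.png',cv2.resize(t[130:210,230:310],None,fx=7,fy=7,interpolation=cv2.INTER_CUBIC))
E
```

```text
(no output)
```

View pics/w4d.png

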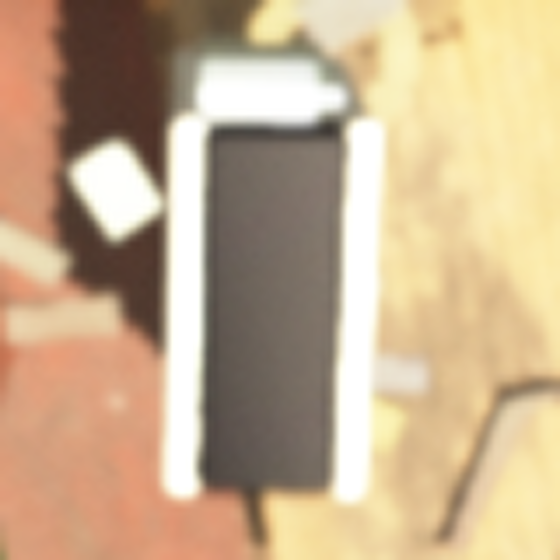

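```bash
python3 - <<'E'
from h import *; import pickle
c=pickle.load(open('w4.pkl','rb'))
U=lambda u,v:np.array([230+u/7,130+v/7])
P=[((171,119),(-.014,.027)),((382,119),(.014,.027)),((165,496),(-.014,-.027)),((367,496),(.014,-.027))]
s,r=fit([('w',U(*a),(*b,.075),c) for a,b in P],[.47,-.24,0]);print(s,r.round(1))
from workcell import arm
st=arm.get_state(); print(st['eef_pos'],inc([s[0],s[1],.20],np.pi/2+s[2],st),inc([s[0],s[1],.05],np.pi/2+s[2],st))
E
```

```text
[ 0.47312157 -0.23793961 -0.19829517] [[ 0.3 -0. ]
 [-0.5  0.3]
 [ 0.6 -0.3]
 [-0.4  0. ]]
[ 0.46015998 -0.23211049  0.25930891] [-0.0068, 0.0275, 0.1186, 0.0012, -0.001, 0.0175] [-0.007, 0.0272, 0.4186, 0.0012, -0.001, 0.0175]
```

Call:
carry_out:
  increments: [1, -0.008, 0.027, 0.1, 0, 0, 0, 1, -0.008, 0.027, 0.2, 0, 0, 0, 1, -0.008, 0.027, 0.26, 0, 0, 0, 1, -0.008, 0.027, 0.26, 0, 0, 0, 1, -0.008, 0.027, 0.26, 0, 0, 0]

```text
clock: 6.0
eef_pos: [0.4736, -0.2375, 0.1298]
tcp_rot: [[0.181, 0.984, 0.001], [0.984, -0.181, 0.001], [0.001, 0.001, -1.0]]
contact_force: [-0.2, 0.1, 0.5]
finger_gap: 1.001
```

```bash
python3 snap.py w5; python3 - <<'E'
from h import *; from workcell import arm
for i in range(2):
    st=arm.get_state(); print(st['eef_pos'],inc([.473,-.238,.044],np.pi/2-.19,st))
E
```

```text
6.0 [ 0.47363437 -0.23746839  0.12979916] 0.014186524928535177
[ 0.4742553  -0.23816294  0.13073775] [-0.0001, -0.0031, 0.1735, 0.0042, 0.0, 0.0099]
[ 0.4742553  -0.23816294  0.13073775] [-0.0001, -0.0031, 0.1735, 0.0042, 0.0, 0.0099]
```

View pics/w5.png

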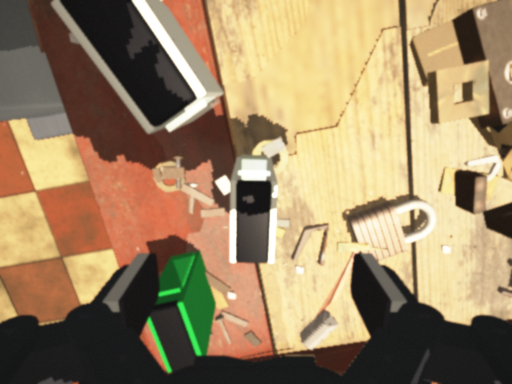

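```bash
python3 - <<'E'
from h import *; import pickle
c=pickle.load(open('w5.pkl','rb'))
for z in(.07,.09,.0):
  print([back('w',p,z,c).round(3)[:2] for p in [(165,260),(202,252),(212,318),(150,318)]])
# back-fit small cell
for p in [(233,183),(277,183),(230,262),(275,263)]: print(back('w',p,.075,c).round(4))
E
```

```text
[array([ 0.412, -0.254]), array([ 0.437, -0.253]), array([ 0.432, -0.303]), array([ 0.391, -0.295])]
[array([ 0.42 , -0.245]), array([ 0.442, -0.243]), array([ 0.438, -0.288]), array([ 0.401, -0.281])]
[array([ 0.385, -0.288]), array([ 0.419, -0.286]), array([ 0.412, -0.354]), array([ 0.355, -0.344])]
[ 0.4661 -0.2104  0.075 ]
[ 0.4913 -0.2151  0.075 ]
[ 0.454  -0.2605  0.075 ]
[ 0.4817 -0.2663  0.075 ]
```

Call:
carry_out:
  increments: [1, 0, -0.002, 0.06, 0, 0, 0.01, 1, 0, -0.002, 0.12, 0, 0, 0.01, 1, 0, -0.002, 0.165, 0, 0, 0.01, 1, 0, -0.002, 0.172, 0, 0, 0.01, 1, 0, -0.002, 0.172, 0, 0, 0.01]
  force: 40

```text
clock: 6.55
eef_pos: [0.4727, -0.239, 0.0444]
tcp_rot: [[0.191, 0.982, 0.002], [0.982, -0.191, -0.001], [-0.0, 0.002, -1.0]]
contact_force: [0.2, -0.4, -0.8]
finger_gap: 1.001
```

```bash
python3 snap.py w6; python3 -c "
from workcell import arm
s=arm.get_state();print(s['eef_pos'],s['contact_force'])"
```

```text
6.55 [ 0.4726507  -0.23897057  0.04436877] 0.007810351074566768
[ 0.47287911 -0.23919269  0.04475247] [ 0.11929538 -0.24729842  0.38678532]
```

View pics/w6.png

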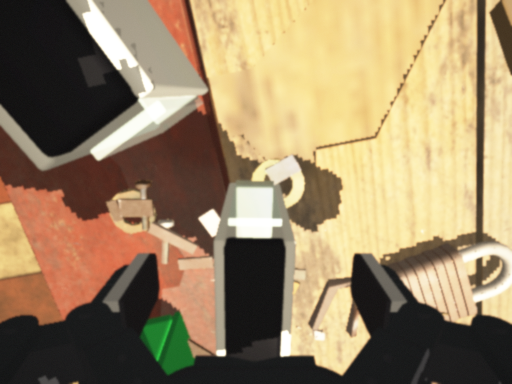

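Call:
carry_out:
  increments: [-1, 0, 0, 0, 0, 0, 0, -1, 0, 0, 0, 0, 0, 0, -1, 0, 0, 0, 0, 0, 0, -1, 0, 0, 0, 0, 0, 0, -1, 0, 0, 0, 0, 0, 0]
  force: 40

```text
clock: 7.1
eef_pos: [0.4716, -0.239, 0.0434]
tcp_rot: [[0.191, 0.982, 0.001], [0.982, -0.191, -0.0], [-0.0, 0.001, -1.0]]
contact_force: [-0.6, 1.3, 5.2]
finger_gap: 0.326
```

```bash
python3 snap.py w7
```

```text
7.1 [ 0.47158774 -0.23904937  0.04342346] 0.00035677159577052686
```

View pics/w7.png

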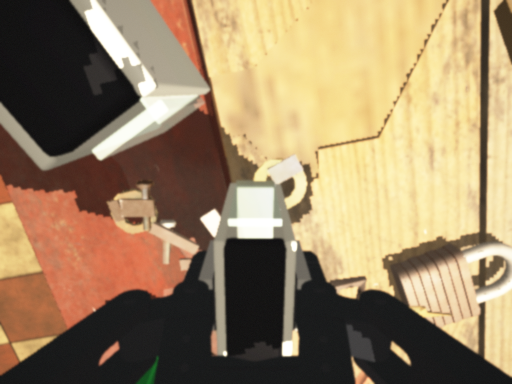

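Call:
carry_out:
  increments: [-1, 0, 0, -0.04, 0, 0, 0, -1, 0, 0, -0.1, 0, 0, 0, -1, 0, 0, -0.18, 0, 0, 0, -1, 0, 0, -0.26, 0, 0, 0, -1, 0, 0, -0.34, 0, 0, 0]

```text
clock: 7.65
eef_pos: [0.4707, -0.2386, 0.2141]
tcp_rot: [[0.191, 0.982, -0.001], [0.982, -0.191, 0.001], [0.0, -0.001, -1.0]]
contact_force: [0.8, -0.1, -1.4]
finger_gap: 0.323
```

Call:
carry_out:
  increments: [-1, 0, 0, -0.08, 0, 0, 0, -1, 0, 0, -0.12, 0, 0, 0, -1, 0, 0, -0.12, 0, 0, 0, -1, 0, 0, -0.12, 0, 0, 0]

```text
clock: 8.05
eef_pos: [0.4707, -0.2388, 0.2723]
tcp_rot: [[0.191, 0.982, -0.001], [0.982, -0.191, 0.0], [-0.0, -0.001, -1.0]]
contact_force: [-0.3, 0.4, -1.0]
finger_gap: 0.325
```

```bash
python3 snap.py w8;python3 - <<'E'
from h import *; from workcell import arm
st=arm.get_state(); print(st['eef_pos'],st['finger_gap'],st['contact_force'],inc([.471,.156,.27],np.pi/2+.085,st))
E
```

```text
8.05 [ 0.47071455 -0.23878953  0.27231149] 0.02611584415959912
[ 0.47026428 -0.23861687  0.27154056] 0.3221747531193504 [-0.83453725 -0.43897753 -1.56882665] [0.775, -0.1494, 0.0039, -0.0033, -0.0011, -0.3531]
```

View pics/w8.png

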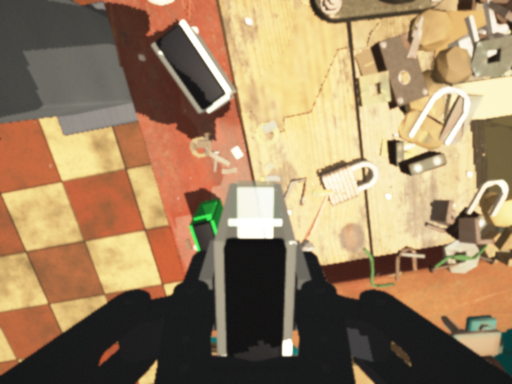

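Call:
carry_out:
  increments: [-1, 0.08, -0.015, 0, 0, 0, -0.05, -1, 0.17, -0.033, 0, 0, 0, -0.12, -1, 0.26, -0.05, 0, 0, 0, -0.18, -1, 0.35, -0.067, 0, 0, 0, -0.24, -1, 0.44, -0.085, 0, 0, 0, -0.3]

```text
clock: 8.6
eef_pos: [0.4704, -0.0132, 0.2712]
tcp_rot: [[-0.045, 0.999, -0.003], [0.999, 0.045, 0.0], [0.001, -0.003, -1.0]]
contact_force: [0.7, -0.0, -2.1]
finger_gap: 0.322
```

```bash
python3 - <<'E'
from h import *; from workcell import arm
st=arm.get_state(); print(st['eef_pos'],st['finger_gap'],inc([.471,.156,.27],np.pi/2+.085,st))
E
```

```text
[ 0.4703527  -0.01319057  0.27120502] 0.32229253109701406 [0.338, 0.0165, 0.0025, -0.0042, -0.0008, -0.0509]
```

Call:
carry_out:
  increments: [-1, 0.09, 0.005, 0, 0, 0, -0.02, -1, 0.18, 0.01, 0, 0, 0, -0.04, -1, 0.27, 0.015, 0, 0, 0, -0.05, -1, 0.34, 0.017, 0, 0, 0, -0.05, -1, 0.34, 0.017, 0, 0, 0, -0.05]

```text
clock: 9.1
eef_pos: [0.4711, 0.1616, 0.2716]
tcp_rot: [[-0.092, 0.996, -0.003], [0.996, 0.092, 0.004], [0.004, -0.002, -1.0]]
contact_force: [0.7, 0.5, -1.6]
finger_gap: 0.322
```

```bash
python3 snap.py w9;python3 - <<'E'
from h import *; from workcell import arm
import cv2
for i in range(1):
  st=arm.get_state(); print(st['eef_pos'],st['finger_gap'],inc([.471,.156,.11],np.pi/2+.085,st))
for n,b in(('top',(120,250,130,260)),('side',(180,330,180,330))):
  c=arm.capture(n); cv2.imwrite(f'pics/{n}2.png',cv2.resize(c['frame'][b[0]:b[1],b[2]:b[3],::-1],None,fx=4,fy=4,interpolation=cv2.INTER_CUBIC))
E
```

```text
9.1 [0.47106425 0.16160109 0.27156659] 0.06658250278827484
[0.47131005 0.15802617 0.27125787] 0.32186058769088766 [-0.0043, 0.0001, 0.3225, -0.0042, -0.0011, 0.0044]
```

View pics/w9.png

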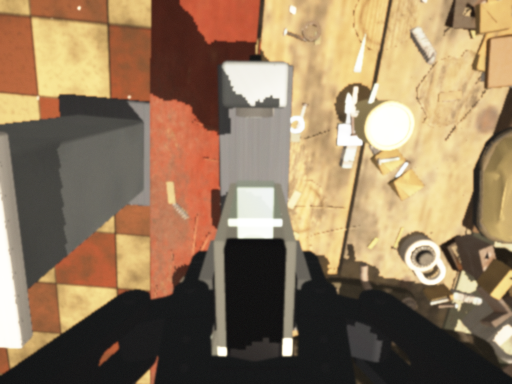

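View pics/side2.png

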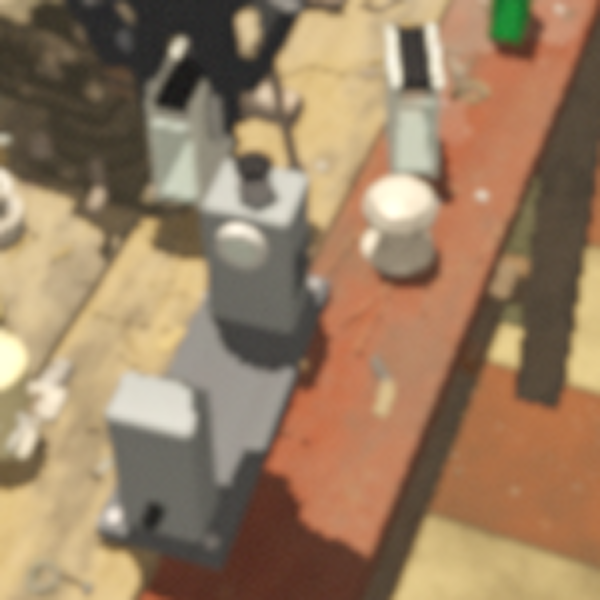

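Call:
carry_out:
  increments: [-1, -0.003, 0, 0.05, 0, 0, 0, -1, -0.003, 0, 0.1, 0, 0, 0, -1, -0.003, 0, 0.15, 0, 0, 0, -1, -0.003, 0, 0.17, 0, 0, 0, -1, -0.003, 0, 0.17, 0, 0, 0]

```text
clock: 9.75
eef_pos: [0.472, 0.1522, 0.1865]
tcp_rot: [[-0.081, 0.997, -0.004], [0.997, 0.081, -0.002], [-0.001, -0.004, -1.0]]
contact_force: [0.1, 0.1, -1.4]
finger_gap: 0.324
```

```bash
python3 snap.py w10;python3 - <<'E'
from h import *; from workcell import arm
import cv2
for i in range(1):
  st=arm.get_state(); print(st['eef_pos'],st['finger_gap'],inc([.471,.156,.11],np.pi/2+.085,st))
for n,b in(('top',(120,250,130,260)),('side',(180,330,180,330))):
  c=arm.capture(n); cv2.imwrite(f'pics/{n}3.png',cv2.resize(c['frame'][b[0]:b[1],b[2]:b[3],::-1],None,fx=4,fy=4,interpolation=cv2.INTER_CUBIC))
t=cv2.imread('pics/w10.png'); cv2.imwrite('pics/w10c.png',cv2.resize(t[0:260,180:340],None,fx=2.3,fy=2.3,interpolation=cv2.INTER_CUBIC))
E
```

```text
9.75 [0.47204249 0.15215979 0.18647646] 0.01863965704774749
[0.47285269 0.15293882 0.1876309 ] 0.3198507712528158 [0.0065, -0.003, 0.1553, -0.0016, 0.0007, -0.0048]
```

View pics/w10c.png

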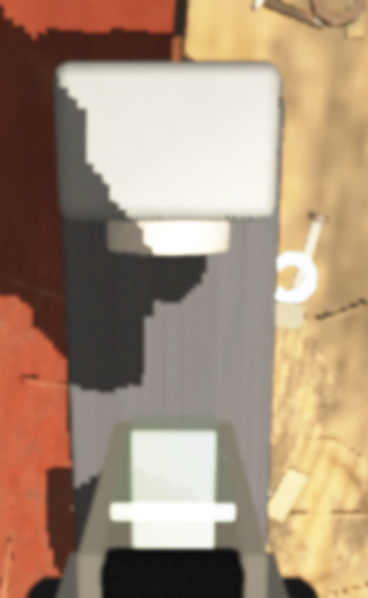

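View pics/side3.png

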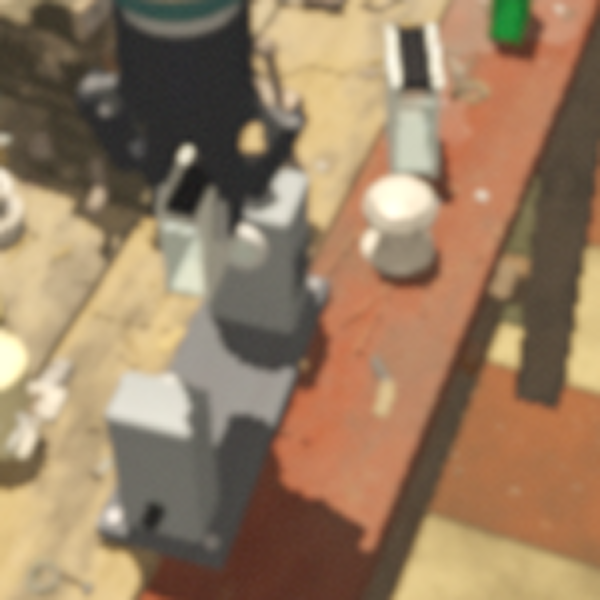

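View pics/top3.png

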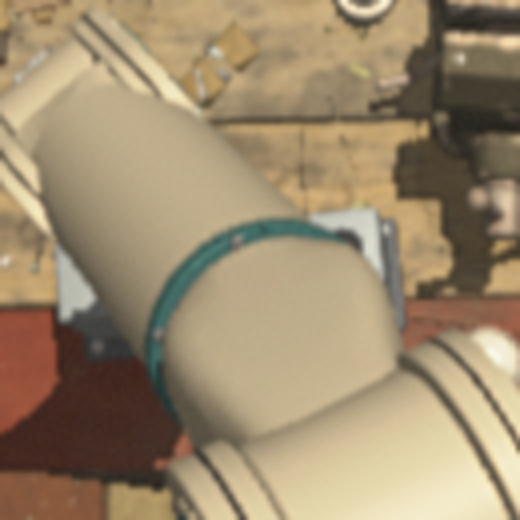

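```bash
python3 - <<'E'
from h import *; import pickle
c=pickle.load(open('w10.pkl','rb'))
U=lambda u,v:np.array([180+u/2.3,v/2.3])
P=[((57,64),(-.027,.104)),((280,64),(.027,.104)),((62,217),(-.027,.068)),((276,217),(.027,.068))]
print(fit([('w',U(*a),(*b,.125),c) for a,b in P],[.47,.15,0]))
E
```

```text
(array([0.47104778, 0.15672686, 0.08111369]), array([[-2.68759462, -1.21686696],
       [ 2.88695076, -1.28044066],
       [-1.81840203,  3.44024661],
       [ 1.71776269,  3.43452401]]))
```

Call:
carry_out:
  increments: [-1, 0.006, -0.003, 0.02, 0, 0, 0, -1, 0.006, -0.003, 0.05, 0, 0, 0, -1, 0.006, -0.003, 0.08, 0, 0, 0, -1, 0.006, -0.003, 0.11, 0, 0, 0, -1, 0.006, -0.003, 0.13, 0, 0, 0]

```text
clock: 10.4
eef_pos: [0.471, 0.1569, 0.1222]
tcp_rot: [[-0.083, 0.997, -0.0], [0.997, 0.083, 0.0], [0.0, -0.0, -1.0]]
contact_force: [0.3, -0.1, -1.0]
finger_gap: 0.322
```

Call:
carry_out:
  increments: [-1, 0, 0, 0.013, 0, 0, 0, -1, 0, 0, 0.026, 0, 0, 0, -1, 0, 0, 0.026, 0, 0, 0, -1, 0, 0, 0.026, 0, 0, 0]

```text
clock: 10.8
eef_pos: [0.4714, 0.1569, 0.1102]
tcp_rot: [[-0.083, 0.997, 0.001], [0.997, 0.083, 0.0], [0.0, 0.001, -1.0]]
contact_force: [-0.3, 0.2, -1.3]
finger_gap: 0.323
```

```bash
python3 snap.py w11;python3 - <<'E'
from h import *; from workcell import arm
import cv2
for n,b in(('top',(120,250,130,260)),('side',(180,330,180,330))):
  st=arm.get_state(); print(st['eef_pos'],st['finger_gap'],st['contact_force'],inc([.471,.156,.1095],np.pi/2+.083,st))
  c=arm.capture(n); cv2.imwrite(f'pics/{n}4.png',cv2.resize(c['frame'][b[0]:b[1],b[2]:b[3],::-1],None,fx=4,fy=4,interpolation=cv2.INTER_CUBIC))
t=cv2.imread('pics/w11.png'); cv2.imwrite('pics/w11c.png',cv2.resize(t[0:300,150:360],None,fx=2,fy=2,interpolation=cv2.INTER_CUBIC))
E
```

```text
10.8 [0.47137932 0.15693196 0.11015197] 0.00258430934979857
[0.47149202 0.15693299 0.11029016] 0.323275653768292 [-0.26470888  0.34057546 -0.66760302] [-0.0018, -0.0011, 0.0016, 0.0011, -0.0003, -0.0006]
[0.47153782 0.15691737 0.11035954] 0.32226598551065816 [-0.65871932  0.32318472 -1.23944589] [-0.0017, -0.0012, 0.0017, 0.0013, -0.0004, -0.0007]
```

View pics/w11c.png

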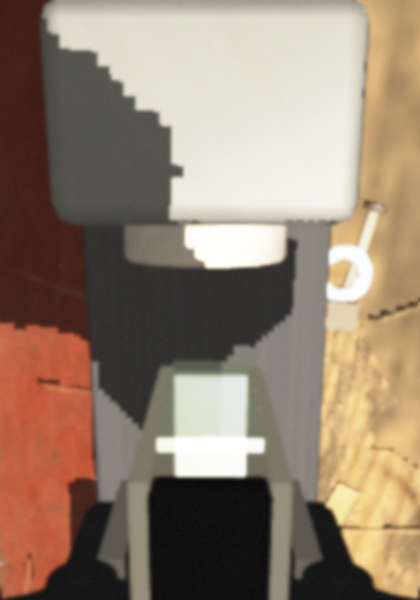

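View pics/side4.png

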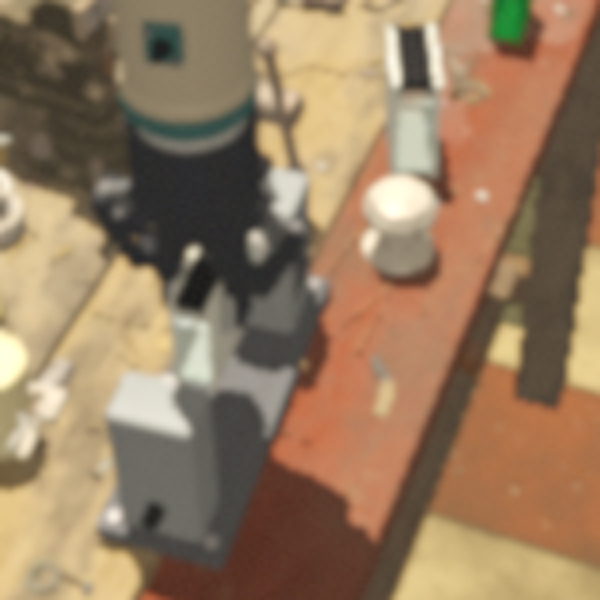

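Call:
carry_out:
  increments: [-1, -0.001, -0.002, 0.001, 0, 0, 0, -1, -0.001, -0.002, 0.001, 0, 0, 0, -1, -0.001, -0.002, 0.001, 0, 0, 0, -1, -0.001, -0.002, 0.001, 0, 0, 0, -1, -0.001, -0.002, 0.001, 0, 0, 0]

```text
clock: 11.45
eef_pos: [0.4703, 0.1562, 0.1095]
tcp_rot: [[-0.082, 0.997, 0.0], [0.997, 0.082, 0.0], [0.0, 0.0, -1.0]]
contact_force: [-0.5, 0.2, -1.3]
finger_gap: 0.322
```

```bash
python3 - <<'E'
from h import *; from workcell import arm; import pickle
c=pickle.load(open('w11.pkl','rb'))
p=back('w',(150+205.5/2,268/2),.117,c); print('lens rim',p, 'mid y est',p[1]-.06)
p=back('w',(150+206.5/2,221/2),.125,c); print('sensor inner edge',p, 'mid', p[1]-.068)
print('cell frosted end',back('w',(150+210/2,480/2),.075+.0665,c)[:2],'expect y +.027')
st=arm.get_state(); print(st['clock'],st['eef_pos'],max(abs(np.array(st['qd']))),st['finger_gap'],st['contact_force'],inc([.4705,.156,.1095],np.pi/2+.083,st))
E
```

```text
lens rim [0.46580462 0.21756051 0.117     ] mid y est 0.15756050952302456
sensor inner edge [0.46527649 0.2264578  0.125     ] mid 0.15845780174423446
cell frosted end [0.46920636 0.18602596] expect y +.027
11.45 [0.47025863 0.15619573 0.1094504 ] 0.0023736131529170936 0.32177329139786737 [-0.52543447  0.21789653 -1.28890357] [-0.0004, 0.0004, -0.0001, 0.0002, -0.0001, -0.0006]
```

```bash
python3 -c "
from workcell import arm
print(arm.job_done())
s=arm.get_state();print(s['clock'],s['eef_pos'],s['finger_gap'],s['contact_force'])"
```

```text
the job is handed in; nothing more can be done
None
the job is handed in; nothing more can be done
```

I pressed the plunger to its stop and let it spring back, then moved the cell into the light path. I handed the job in at about 11.5 s, still holding it there. No verdict is reported, so the checks below are my own measurements.

- **Plunger:** It was pressed until the force rose to about 23 N with the fingertips 10 mm down, which is the stop. The next side picture showed it back up. I did not see it again after that, because the gripper hid its top at the end.
- **Cell:** I took the smaller of the two clear-white cells, at pixel (322, 186) in the top view. The other white one, at (288, 201), is larger, and the one at (348, 210) is green. It was gripped on its frosted faces at 40 N. The opening stayed at 0.32 of full, about 27.5 mm on a 28 mm cell, and it did not slip in transit.
- **Position:** The final tool position is x 0.470, y 0.156, z 0.1095 m, measured against a beam middle of about x 0.471, y 0.157.
    - **Sideways:** My last wrist picture showed the cell about 1 mm off the sensor lens sideways. I corrected that but took no picture afterwards.
    - **Along the beam:** It is within about 2 mm of mid-gap.
    - **Height:** The underside is about 66 mm up, so the optical centre is at about 100 mm.
    - **Angle:** Yaw agrees with the gauge to about 0.01 rad, except for the coarser side-camera fit, which differed by about 0.015 rad.
- **Disagreements:** The gauge fits from the different cameras differed by up to 4 mm. Apparent sizes in the wrist pictures came out 2–5% too large, which did not shift the centres.
- **Contact:** The force on the tool at the end was about 1.3 N, consistent with the weight of the cell, so nothing suggests it touches the gauge. The door knob looked unmoved in the last side picture. I did not check the padlock and wax pot separately at the end.

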